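Book in a lot and run-test its lamp

TASK

Pick up the cordless barcode scanner, point its window at the barcode label on the end of the crate from about a hand's breadth away and keep it steady there for a good second, then lay it back flat on its side on the bench without dropping it. Then turn the black selector knob on the appliance tester clockwise, past its first two click positions, right round to the third, spring-return position (the run test of the lamp plugged into it), and finish still gripping the knob there, because it springs back when let go. Leave the candlestick and the hand bell standing where they are.

Things in the scene. Friction and masses are not known exactly. Their poses are not given: they have to be found in the camera images.
- scanner: Cordless pistol-grip barcode scanner, 0.2 kg, 158 mm long, lying on its side, 50 mm thick as it lies. Origin: underside, below mid-handle. Own x: the way it looks; own y: along the handle, head to butt; z up as it lies. Head y -92 to -38, x -40 to +62 mm; handle y -38 to +40; trigger to x = +26 at y -40 to -20; butt 46 mm wide, 50 thick, y 40 to 66. It reads by itself, no trigger needed.
- scanner_grip (a point): Middle of the scanner's handle, the place to grip it: a straight bar 36 mm wide along own x (fingers close along x) and 34 mm thick (z = 8 to 42 mm above the bench as it lies). It is 4 mm along y and 25 mm up from the scanner's origin. Axes as the scanner's.
- scanner_window (a point): Centre of the scanner's window on the nose of its head: x = 62, y = -65, z = 25 mm from the scanner's origin. Axes as the scanner's; the beam leaves along x.
- lot_label (a point): Centre of the upright white barcode label, 100 mm wide, 55 high, on the crate's end face, 68 mm above the bench. Own x points level into the crate, square to the label: a scanner facing it squarely looks along this x. It reads with the window 50 to 220 mm off (120 is good), beam within 35 degrees of square, falling within 30 mm sideways and 20 mm up or down of this point.
- crate: Open plastic stacking crate 400 mm long (own x), 300 mm wide, 140 mm high, holding old brass and silver ware, fixed on the bench. Origin: centre of its underside. The label is on the end face at x = -200 mm.
- tester: Appliance tester: moulded case 236 mm (own x) by 326 mm (own y), level top panel 110 mm high, fixed on the bench. Origin: centre of its underside. A plug-in lamp with a brass shade, 93 mm high, 76 mm wide, is fixed in its outlet at x = 12, y = -100 mm; the selector knob's upright axis is at x = -25, y = 75 mm.
- knob: The tester's selector knob: a disc 52 mm across, its top 9.5 mm above the panel, carrying a bar grip 50 mm long (own x), 14 mm wide (own y), from 9.5 to 35.5 mm above the panel. Origin: on the upright turning axis at panel height (110 mm above the bench). Own x runs along the bar to the end with the white line and turns with the knob.
- knob_grip (a point): On the knob's axis, 23 mm above the panel (133 mm above the bench), in the middle of the bar grip; grip it across its 14 mm width, along own y. Axes as the knob's.
- selector (a joint): Turn of the knob in rad, growing clockwise seen from above: 0 off (start); click positions at 0.45 and 0.90, where it stays by itself; end stop of the spring-return position at 1.35. Each click takes about 0.2 N m to leave; between 0.9 and 1.35 a spring of 0.07 to 0.15 N m drives it back to 0.9 when let go. Held home means more than 1.25.
- candlestick: Loose brass candlestick, 180 mm tall, foot 84 mm across, standing. Origin: centre of its foot.
- handbell: Loose brass hand bell with a dark wooden handle, 145 mm tall, 80 mm across, standing mouth down. Origin: centre of its underside.
Mind the look-alikes: they are no part of the job. Leave any blue look-alike of the handbell alone.

How it is judged:
By the outcome, as a careful person would: the job done as asked, in the order asked, and still so for the second after the job is handed in, while the arm keeps its last pose, push and grip.
It also fails if it takes over 54 s, if anything falls off the work surface, if the arm or the gripper's body presses on something with over 40 N, if the wrist force passes 120 N, or if a joint passes its speed limit or range.

ROBOT

A 6-joint arm with a two-finger parallel gripper is mounted at the origin on the work surface. World frame = base frame: x ahead of the robot, y to its left, z up, the work surface at z = 0. Lengths are in m, angles in rad, forces in N, time in s.
With the tool pointing down it reaches from about 0.375 to 0.975 m from the base axis. Payload 3.8 kg.
Tool frame: the origin (TCP) lies at the very end of the fingers, on their centre line; the grasp point (between the pads) lies 19 mm behind it; z points along the fingers, y is the direction in which the jaws open and shut (so a half turn about z gives the same grasp; the last joint's range is limited). The gripper opens to 88 mm and grips with 3 to 60 N. Pads are 18 mm wide; open, the fingers measure 123 mm over their backs; the gripper's body (75 mm by 187 mm) begins 45 mm behind the grasp point.
Start: joints at [-1.311, 0.264, 1.604, -0, 1.274, -0.037], TCP at [0.197, -0.645, 0.207] pointing down, gripper open.
Joint ranges: [-2.63, 2.63], [-0.94, 2.18], [0.31, 2.57], [-1.31, 4.45], [0, 2.66], [-2.55, 2.55]. Speed limits (rad/s): [2.57, 2.57, 3.14, 3.14, 3.14, 3.14].

INTERFACE

Orientations are given as a unit quaternion [w, x, y, z].
In Python, from rig import * gives the robot as it stands. The module is installed in compiled form; this text tells all that it offers.
- The arm moves only by the tool move_arm, never from a script. Its argument "commands" is text: rows parted by semicolons, each of 7 numbers parted by spaces: the shift along the tool's x, y, z each as a share of 0.1 m, from -1 to 1, then the turn, a rotation vector about the tool's x, y, z each as a share of pi/4 rad, from -1 to 1, then the finger opening in mm, from 0 to 88.1. A call has 1 to 12 rows; each row shifts and turns the commanded pose from where the row before left it, along the tool's axes as they then stand; what a row does not reach is not made up. A row lasts 1/8 s, in which the tool goes at most 62.5 mm and 10.7 degrees, less where a joint would pass 70% of its speed; a pose out of reach is approached as far as the arm can. A call with a number of a shift or a turn outside -1 to 1 is refused whole. A call with a gripper value outside its range is refused whole. The fingers move at their own pace and stop on an object; the grip force is fixed at half the most. Time passes only in rows, so rows that do not move let the fingers close. It gives the time, the measured TCP pose, the force and the opening at its end, in the units of the state.
- observe(): the state, without advancing time (a new reading comes with each control period).
- grab_frame(name): name is "scene" or "side" or "wrist"; returns a dict with "frame" (384x512x3 uint8, red, green, blue), "camera_matrix" (3x3 intrinsics, pixels), "extrinsics" (4x4, takes a point from camera to world coordinates). Camera axes: x right, y up, looking along -z (the intrinsics and any distortion apply to the point x, -y, -z); pixel columns grow to the right and rows downward; lengths in m; the calibration is good to about 2 mm. A picture is of the moment at which its call begins. There is no depth.
- hand_in(): hands the job in, once; it reports no verdict.
The state is a dict: "clock": time; "joint_positions": joint angles; "joint_velocities": joint speeds; "tau": joint torques, N m; "eef_pos": TCP position; "orientation": TCP orientation; "wrist_force": force on the tool from outside, world axes, zero at the start; "wrist_torque": the same for the moment, N m; "opening": opening from 0.0 (shut) to 1.0 (fully open).
Only numpy, scipy, OpenCV 4.12 (cv2) and the standard library are available. Lean on these libraries where they do the work, as an engineer would, in place of code of your own. Each camera call takes 0.05 s, during which the arm holds its last target.

## Working session

There is one attempt and no reset: what is moved stays moved. The work goes in short steps, Python scripts to look and compute and a tool call to move; the robot and the scene stay as the last step left them, time stands still between calls to the robot, and variables do not carry over. Pictures are saved under pics/ and viewed, and the job is handed in when it is done.

Besides the shell and the picture viewer there is one more tool, called after "Request:" as name(argument=value, ...) on one line, values as JSON. move_arm: Moves the arm, as the interface text tells. Shift numbers are shares of 0.1 m and turn numbers shares of pi/4 rad, none past 1 either way. Its arguments: {"type":"object","properties":{"commands":{"type":"string"}},"required":["commands"]}

```bash
mkdir -p pics; cat > h.py <<'E'
from rig import *
import numpy as np, cv2
from scipy.spatial.transform import Rotation as R
def snap(n,out=None):
    f=grab_frame(n); 
    np.savez(f'pics/{out or n}.npz',**{k:np.asarray(v) for k,v in f.items()})
    cv2.imwrite(f'pics/{out or n}.png',cv2.cvtColor(f['frame'],cv2.COLOR_RGB2BGR)); return f
def load(n): return dict(np.load(f'pics/{n}.npz'))
def ray(f,u,v):
    K=f['camera_matrix'];E=f['extrinsics']
    d=np.array([(u-K[0,2])/K[0,0],-(v-K[1,2])/K[1,1],-1.]); d=E[:3,:3]@d
    return E[:3,3],d/np.linalg.norm(d)
def onz(f,u,v,z):
    o,d=ray(f,u,v); return o+d*(z-o[2])/d[2]
def proj(f,p):
    K=f['camera_matrix'];E=f['extrinsics']
    c=E[:3,:3].T@(np.asarray(p,float)-E[:3,3]); return np.array([K[0,2]+K[0,0]*c[0]/-c[2],K[1,2]+K[1,1]*-c[1]/-c[2]])
def rot():
    q=observe()['orientation']; return R.from_quat([q[1],q[2],q[3],q[0]])
E
python3 - <<'E'
from h import *
for n in ["scene","side","wrist"]:
    f=snap(n,n+'0'); print(n,f['camera_matrix'].round(1).tolist(),f['extrinsics'].round(3).tolist(), [k for k in f])
o=observe(); print({k:np.round(v,3).tolist() for k,v in o.items()}); print(rot().as_matrix().round(3))
E
```

```text
scene [[398.6, 0.0, 257.9], [0.0, 398.6, 197.6], [0.0, 0.0, 1.0]] [[-0.618, -0.616, 0.489, 1.213], [0.786, -0.474, 0.397, 0.618], [-0.013, 0.63, 0.777, 1.092], [0.0, 0.0, 0.0, 1.0]] ['frame', 'camera_matrix', 'extrinsics']
side [[453.2, 0.0, 250.5], [0.0, 453.2, 191.0], [0.0, 0.0, 1.0]] [[-0.862, 0.325, -0.39, 0.034], [-0.507, -0.576, 0.641, 1.028], [-0.017, 0.75, 0.661, 1.087], [0.0, 0.0, 0.0, 1.0]] ['frame', 'camera_matrix', 'extrinsics']
wrist [[274.6, 0.0, 252.2], [0.0, 274.6, 192.3], [0.0, 0.0, 1.0]] [[0.292, 0.913, 0.285, 0.27], [-0.956, 0.28, 0.085, -0.623], [-0.002, -0.297, 0.955, 0.383], [0.0, 0.0, 0.0, 1.0]] ['frame', 'camera_matrix', 'extrinsics']
{'clock': 0.15, 'joint_positions': [-1.311, 0.265, 1.605, -0.0, 1.274, -0.037], 'joint_velocities': [0.0, -0.002, -0.003, -0.001, -0.0, 0.0], 'tau': [-0.001, -50.285, -35.747, 0.073, 0.025, -0.0], 'eef_pos': [0.197, -0.645, 0.205], 'orientation': [-0.001, 0.989, 0.148, -0.0], 'wrist_force': [0.997, -0.728, -0.79], 'wrist_torque': [0.019, -0.033, 0.057], 'opening': 1.003}
[[ 0.956  0.292 -0.   ]
 [ 0.292 -0.956  0.002]
 [ 0.    -0.002 -1.   ]]
```

View pics/scene0.png

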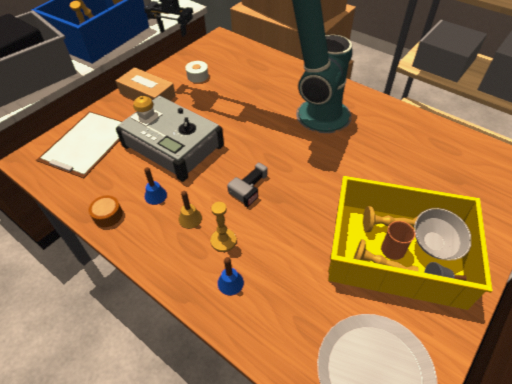

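View pics/side0.png

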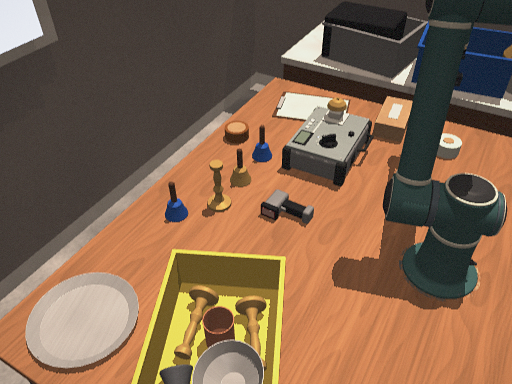

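View pics/wrist0.png

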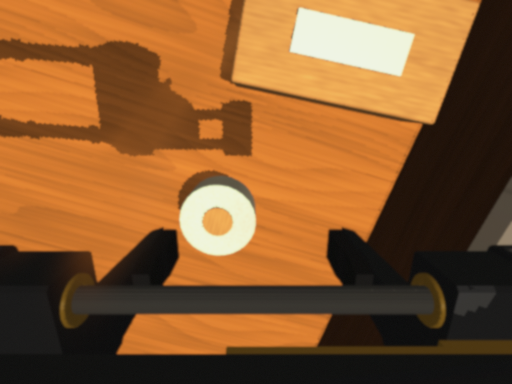

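The scene view has the scanner at (248,185), the tester at (170,135) with its knob at (186,123), the crate at (405,240), the brass bell at (189,212), the candlestick at (222,228), and blue bells at (153,187) and (230,278). The wrist view shows only the tape roll and carton. I'll enlarge the views.

```bash
python3 - <<'E'
import cv2
a=cv2.imread('pics/scene0.png');b=cv2.imread('pics/side0.png')
def c(i,x,y,w,h,s): return cv2.resize(i[y:y+h,x:x+w],None,fx=s,fy=s,interpolation=cv2.INTER_CUBIC)
cv2.imwrite('pics/c1.png',c(a,110,85,170,125,4.7))
cv2.imwrite('pics/c2.png',c(b,250,95,130,130,4.6))
cv2.imwrite('pics/c3.png',c(a,320,170,170,130,4.6))
cv2.imwrite('pics/c4.png',c(b,140,240,160,144,4))
E
```

```text
(no output)
```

View pics/c1.png

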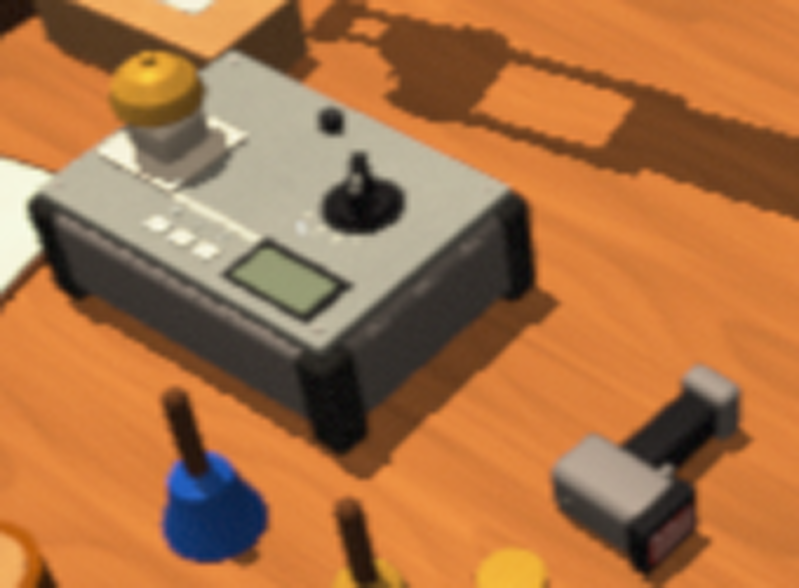

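View pics/c2.png

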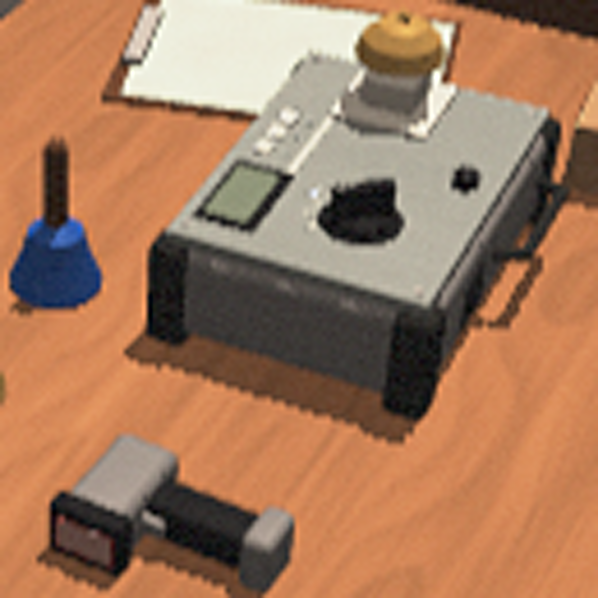

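View pics/c3.png

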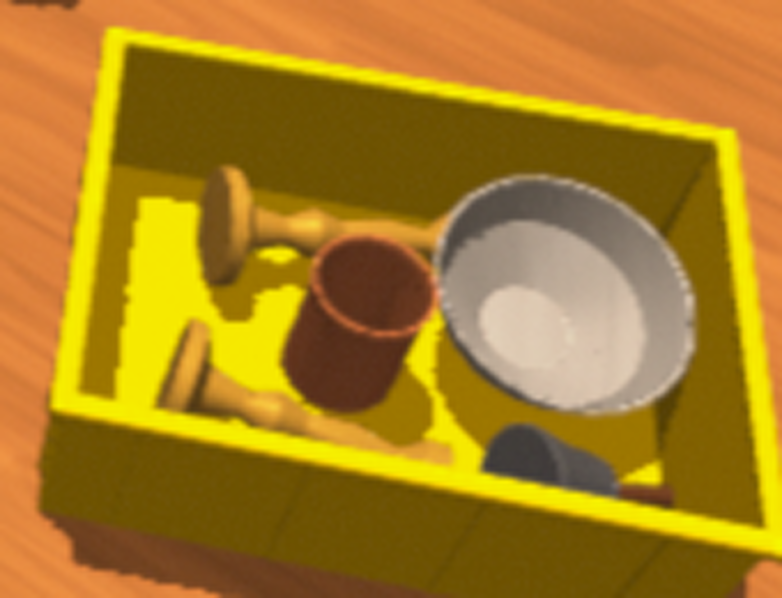

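View pics/c4.png

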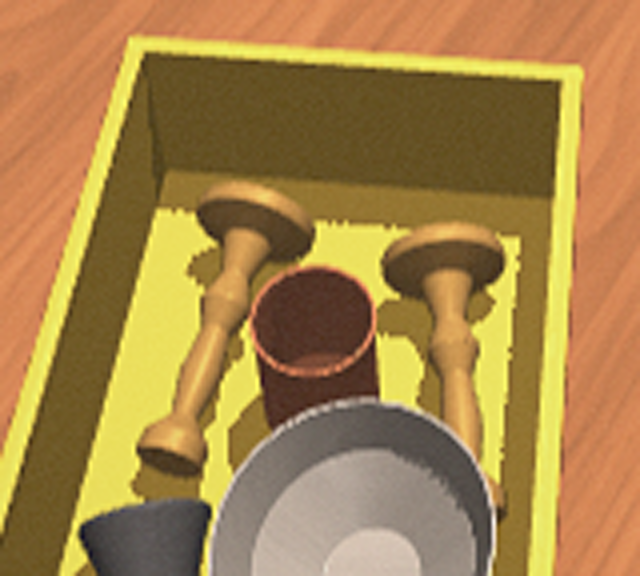

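```bash
python3 - <<'E'
from h import *
s=load('scene0');d=load('side0')
def S(x,y):return 110+(x+.5)/4.7-.5,85+(y+.5)/4.7-.5
def D(x,y):return 250+(x+.5)/4.6-.5,95+(y+.5)/4.6-.5
p=lambda n,v:print(n,np.round(v,4).tolist())
print('crate rim');C=[onz(s,*q,.14) for q in [(343.3,175.9),(480.2,197.8),(330.9,258.7),(491.7,289.6)]]
for c in C:p('',c)
for c in [(140+(132+.5)/4,240+38/4),(140+582/4,240+68/4)]: p('side rim',onz(d,*c,.14))
print('scanner')
# butt top corners, head top corners
for n,q in dict(butt=[(702,368),(742,393),(722,408),(682,383)],head=[(590,435),(694,488),(638,528),(555,480)]).items():
  for x in q:p(n+' S',onz(s,*S(*x),.05))
for n,q in dict(butt=[(268,508),(293,515),(275,555),(243,545)],head=[(122,435),(178,460),(130,510),(55,495)]).items():
  for x in q:p(n+' D',onz(d,*D(*x),.05))
print('tester top')
for x in [(235,52),(525,195),(322,348),(35,195)]: p('S',onz(s,*S(*x),.11))
for x in [(305,55),(553,108),(440,300),(160,240)]: p('D',onz(d,*D(*x),.11))
p('knobdisc S',onz(s,*S(363,207),.1195));p('D',onz(d,*D(361,215),.1195))
print('candle/bell foot')
p('candle S',onz(s,223,242,0.0));p('D',onz(d,219,204,0.0))
p('bell S',onz(s,189,221,0.0));p('D',onz(d,240,181,0.0))
E
```

```text
crate rim
 [0.3754, 0.2927, 0.14]
 [0.2003, 0.6685, 0.14]
 [0.6603, 0.4216, 0.14]
 [0.4858, 0.7957, 0.14]
side rim [0.6547, 0.4263, 0.14]
side rim [0.3725, 0.2966, 0.14]
scanner
butt S [0.4266, -0.0122, 0.05]
butt S [0.4288, 0.0283, 0.05]
butt S [0.4504, 0.0257, 0.05]
butt S [0.4485, -0.0145, 0.05]
head S [0.5323, -0.0359, 0.05]
head S [0.5257, 0.0581, 0.05]
head S [0.5799, 0.0495, 0.05]
head S [0.5819, -0.0276, 0.05]
butt D [0.4426, -0.0099, 0.05]
butt D [0.4238, -0.012, 0.05]
butt D [0.4177, 0.0318, 0.05]
butt D [0.4417, 0.0337, 0.05]
head D [0.5725, -0.029, 0.05]
head D [0.5229, -0.0245, 0.05]
head D [0.5286, 0.0411, 0.05]
head D [0.5838, 0.0539, 0.05]
tester top
S [0.4199, -0.5249, 0.11]
S [0.4077, -0.2043, 0.11]
S [0.626, -0.2106, 0.11]
S [0.6446, -0.5151, 0.11]
D [0.6415, -0.5039, 0.11]
D [0.4194, -0.5266, 0.11]
D [0.4034, -0.2254, 0.11]
D [0.6257, -0.1906, 0.11]
knobdisc S [0.5029, -0.2877, 0.1195]
D [0.4957, -0.2869, 0.1195]
candle/bell foot
candle S [0.7395, 0.0841, 0.0]
D [0.7362, 0.0886, 0.0]
bell S [0.7468, -0.0624, 0.0]
D [0.7372, -0.0548, 0.0]
```

Request:
move_arm(commands="0.2 -0.22 -0.1 0 0 0 88;0.39 -0.45 -0.04 0 0 0 88;0.39 -0.45 -0.04 0 0 0 88;0.39 -0.45 -0.04 0 0 0 88;0.39 -0.45 -0.04 0 0 0 88;0.39 -0.45 -0.04 0 0 0 88;0.39 -0.45 -0.04 0 0 0 88;0.39 -0.45 -0.04 0 0 0 88;0.39 -0.45 -0.04 0 0 0 88;0.39 -0.45 -0.04 0 0 0 88;0.39 -0.45 -0.04 0 0 0 88;0.2 -0.22 0 0 0 0 88")

```text
clock: 1.65
eef_pos: [0.4648, -0.0446, 0.2568]
orientation: [-0.0, 0.989, 0.149, 0.0]
wrist_force: [-0.1, 0.2, -0.2]
opening: 0.997
```

Request:
move_arm(commands="0.2 -0.2 0 0 0 0.19 88;0 0 0 0 0 0.19 88;0 0 0 0 0 0 88;0 0 0 0 0 0 88")

```text
clock: 2.15
eef_pos: [0.4772, -0.0225, 0.2563]
orientation: [-0.0, 1.0, 0.0, -0.0]
wrist_force: [0.6, 1.0, 0.3]
opening: 0.997
```

```bash
python3 - <<'E'
from h import *
f=snap('wrist','w1'); o=observe(); print(o['eef_pos'],o['joint_positions'],o['clock'],rot().as_matrix().round(3)); print(f['extrinsics'].round(3))
E
```

```text
[ 0.47718657 -0.02266059  0.25641584] [-9.95742087e-02 -1.45126764e-01  1.94426053e+00 -3.12806524e-05
  1.34263865e+00  1.47154505e+00] 2.2 [[ 1. -0. -0.]
 [-0. -1. -0.]
 [-0.  0. -1.]]
[[ 0.     0.955  0.298  0.553]
 [-1.     0.    -0.    -0.023]
 [-0.    -0.298  0.955  0.434]
 [ 0.     0.     0.     1.   ]]
```

View pics/w1.png

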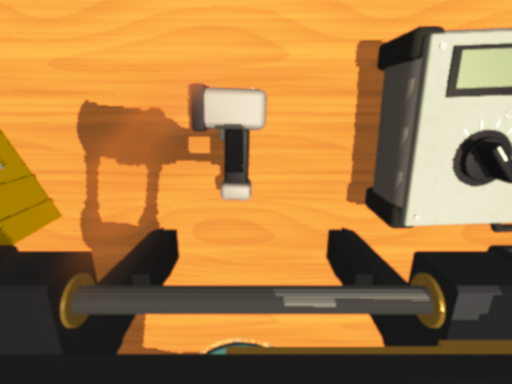

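The wrist view shows the scanner with its head at (228,108), nose pointing left toward the crate, and handle at (236,152). The knob sits at (488,158) and a yellow crate corner at left.

```bash
python3 - <<'E'
from h import *
f=load('w1'); im=cv2.imread('pics/w1.png')
a=cv2.resize(im[75:210,170:280],None,fx=4,fy=4,interpolation=cv2.INTER_CUBIC)
b=cv2.resize(im[100:205,440:512],None,fx=5,fy=5,interpolation=cv2.INTER_CUBIC)
h=max(len(a),len(b)); o=np.zeros((h,a.shape[1]+b.shape[1],3),np.uint8);o[:len(a),:a.shape[1]]=a;o[:len(b),a.shape[1]:]=b
cv2.imwrite('pics/c5.png',o)
g=im.min(2)
# handle: dark pixels rows 135..178
for r in range(132,184,6):
    c=np.where(im[r,215:260].max(1)<75)[0]+215; print(r,c.min() if len(c) else 0,c.max() if len(c) else 0, onz(f,(c.min()+c.max())/2,r,.042).round(4) if len(c) else '')
E
```

```text
132 225 247 [5.196e-01 1.000e-04 4.200e-02]
138 225 247 [5.113e-01 2.000e-04 4.200e-02]
144 225 247 [5.029e-01 4.000e-04 4.200e-02]
150 225 246 [0.4944 0.0012 0.042 ]
156 225 246 [0.4858 0.0014 0.042 ]
162 225 246 [0.4771 0.0015 0.042 ]
168 225 246 [0.4682 0.0017 0.042 ]
174 225 246 [0.4593 0.0019 0.042 ]
180 225 247 [0.4502 0.0013 0.042 ]
```

View pics/c5.png

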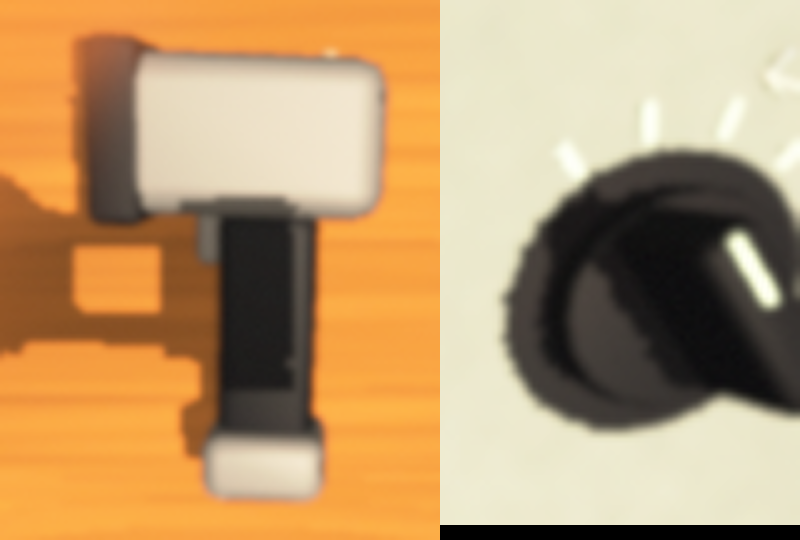

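```bash
python3 - <<'E'
from h import *
f=load('w1');s=load('scene0');d=load('side0')
W=lambda x,y:(170+(x+.5)/4-.5,75+(y+.5)/4-.5)
for n,q in dict(butt=[(204,440),(322,440),(208,497),(322,497)],head=[(137,55),(383,65),(383,212),(137,208),(85,40),(92,218)]).items():
  for x in q: print(n,W(*x),onz(f,*W(*x),.05).round(4))
def S(x,y):return 110+(x+.5)/4.7-.5,85+(y+.5)/4.7-.5
def D(x,y):return 250+(x+.5)/4.6-.5,95+(y+.5)/4.6-.5
def tri(rs):
    A=np.zeros((3,3));b=np.zeros(3)
    for o,v in rs:
        P=np.eye(3)-np.outer(v,v);A+=P;b+=P@o
    x=np.linalg.solve(A,b);return x,[np.linalg.norm((np.eye(3)-np.outer(v,v))@(x-o)).round(4) for o,v in rs]
# butt top far-left corner etc: (x-,y+)... label by world: hi-y,lo-x corner = wrist (208,497)
print(tri([ray(f,*W(208,497)),ray(s,*S(742,393)),ray(d,*D(275,512))]))
# butt lo-y,lo-x corner
print(tri([ray(f,*W(322,497)),ray(s,*S(702,368)),ray(d,*D(293,515))]))
for p in [(.426,-.02,.05),(.426,.025,.05),(.426,.025,0.01)]: 
  a=proj(s,p);b=proj(d,p);print(p,((a-[110,85])*4.7).round(),((b-[250,95])*4.6).round(),((proj(f,p)-[170,75])*4).round())
E
```

```text
butt (220.625, 184.625) [0.4453 0.0232 0.05  ]
butt (250.125, 184.625) [ 0.4454 -0.0196  0.05  ]
butt (221.625, 198.875) [0.4235 0.0225 0.05  ]
butt (250.125, 198.875) [ 0.4235 -0.0195  0.05  ]
head (203.875, 88.375) [0.5762 0.0407 0.05  ]
head (265.375, 90.875) [ 0.5732 -0.0399  0.05  ]
head (265.375, 127.625) [ 0.5261 -0.0406  0.05  ]
head (203.875, 126.625) [0.5274 0.0433 0.05  ]
head (190.875, 84.625) [0.5808 0.0574 0.05  ]
head (192.625, 129.125) [0.5241 0.0588 0.05  ]
(array([0.4299052 , 0.02196129, 0.06417707]), [np.float64(0.0019), np.float64(0.0132), np.float64(0.0117)])
(array([ 0.4234441 , -0.01709669,  0.04543768]), [np.float64(0.0028), np.float64(0.002), np.float64(0.0021)])
(0.426, -0.02, 0.05) [693. 361.] [293. 506.] [322. 489.]
(0.426, 0.025, 0.05) [739. 387.] [267. 543.] [199. 489.]
(0.426, 0.025, 0.01) [739. 422.] [263. 583.] [211. 458.]
```

Request:
move_arm(commands="0.07 -0.23 0.3 0 0 0 88;0 0 0.55 0 0 0 88;0 0 0.55 0 0 0 88;0 0 0.5 0 0 0 88;0 0 0.2 0 0 0 88;0 0 0 0 0 0 88;0 0 0 0 0 0 88")

```text
clock: 3.08
eef_pos: [0.4855, 0.0003, 0.0477]
orientation: [0.0, 1.0, -0.001, 0.001]
wrist_force: [0.2, -0.6, -0.4]
opening: 1.0
```

```bash
python3 - <<'E'
from h import *
f=snap('side','s2'); o=observe(); print(o['eef_pos'])
im=cv2.imread('pics/s2.png');cv2.imwrite('pics/c6.png',cv2.resize(im[130:260,220:380],None,fx=4,fy=4))
E
```

```text
[4.85984411e-01 3.63158916e-04 4.81411615e-02]
```

View pics/c6.png

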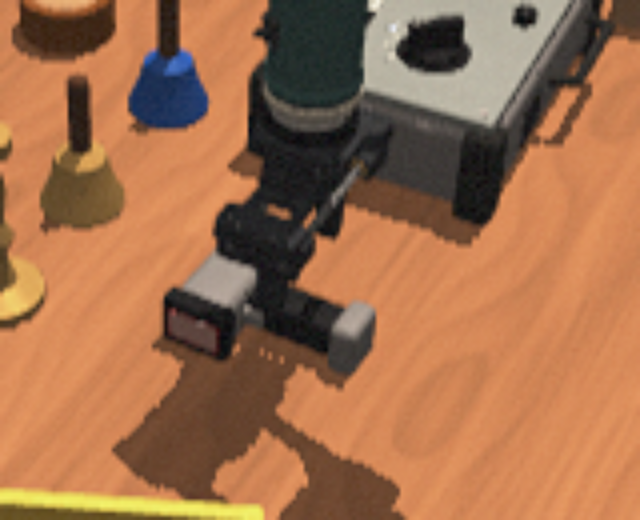

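The fingers straddle the handle at crop (285,300), still about 40 mm high. I'll lower the rest of the way and grip.

Request:
move_arm(commands="-0.01 0 0.2 0 0 0 88;0 0 0.2 0 0 0 88;0 0 0 0 0 0 88;0 0 0 0 0 0 20;0 0 0 0 0 0 20;0 0 0 0 0 0 20;0 0 0 0 0 0 20;0 0 0 0 0 0 20")

```text
clock: 4.12
eef_pos: [0.4835, 0.0006, 0.0066]
orientation: [-0.0, 1.0, -0.001, 0.0]
wrist_force: [-0.4, -0.3, -0.0]
opening: 0.457
```

Request:
move_arm(commands="0 0 0 0 0 0 20;0 0 0 0 0 0 20;0 0 0 0 0 0 20")

```text
clock: 4.5
eef_pos: [0.4834, 0.0007, 0.0065]
orientation: [-0.0, 1.0, -0.001, -0.0]
wrist_force: [0.6, -1.6, 1.2]
opening: 0.398
```

Request:
move_arm(commands="0 0 -0.15 0 0 0 20;0 0 -0.3 0 0 0 20;0.12 -0.2 0 0 0 0 20;0.12 -0.3 0 0 0 0 20;0.12 -0.3 0 0 0 0 20;0.1 -0.1 0 0 0 -0.11 20;0 0 0 0 0 -0.15 20;0 0 0 0 0 -0.15 20;0 0 0 0 0 -0.14 20;0 0 0 0 0 0 20;0 0 0 0 0 0 20")

```text
clock: 5.88
eef_pos: [0.5295, 0.0905, 0.0518]
orientation: [0.0, 0.977, 0.213, 0.0]
wrist_force: [0.1, -0.2, -2.3]
opening: 0.399
```

```bash
python3 - <<'E'
from h import *
f=snap('wrist','w3'); o=observe(); print(o['eef_pos'],rot().as_matrix().round(3))
f=snap('side','s3')
E
```

```text
[0.52954818 0.09051334 0.05168898] [[ 0.909  0.416  0.   ]
 [ 0.416 -0.909 -0.   ]
 [ 0.     0.    -1.   ]]
```

View pics/w3.png

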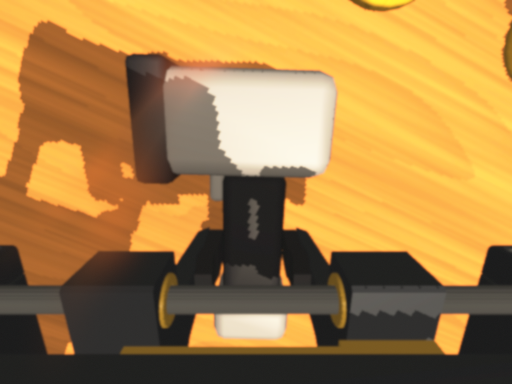

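View pics/s3.png

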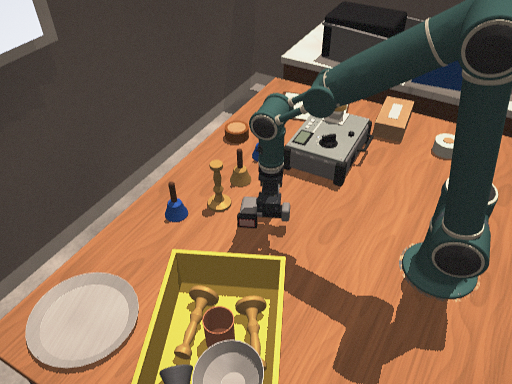

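The scanner is held level, with its nose at left (150,118) pointing toward the crate. The label isn't in view, so I'll check the first wrist picture at the crate corner.

```bash
python3 - <<'E'
from h import *
f=load('w1')
c=np.array([.4305,.5446,0]);x=np.array([-.4225,.906,0]);y=np.array([-.906,-.4225,0])
for b in (.05,-.05):
  for z in (.0405,.0955): print(b,z,proj(f,c-.2*x+b*y+[0,0,z]).round(1))
for b in (.15,-.15):
  for z in (0,.14): print(b,z,proj(f,c-.2*x+b*y+[0,0,z]).round(1))
im=cv2.imread('pics/w1.png');cv2.imwrite('pics/c7.png',cv2.resize(im[110:260,0:100],None,fx=4,fy=4))
E
```

```text
0.05 0.0405 [  2.  166.7]
0.05 0.0955 [-35.8 175.8]
-0.05 0.0405 [-47.1 101.3]
-0.05 0.0955 [-96.1 100.4]
0.15 0 [ 62.1 214.2]
0.15 0.14 [-14.4 257.4]
-0.15 0 [-68.1  33.8]
-0.15 0.14 [-238.3   -5. ]
```

View pics/c7.png

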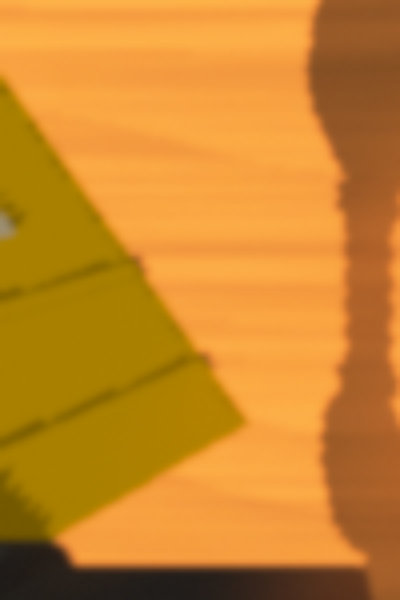

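Request:
move_arm(commands="0.1 -0.2 0.02 0 0 0 20;0.12 -0.3 0 0 0 0 20;0.09 -0.22 0 0 0 0 20;0 0 0 0 0 0 20;0 0 0 0 0 0 20;0 0 0 0 0 0 20;0 0 0 0 0 0 20")

```text
clock: 6.85
eef_pos: [0.5278, 0.1682, 0.0495]
orientation: [0.0, 0.977, 0.213, -0.0]
wrist_force: [-0.0, 0.2, -3.1]
opening: 0.395
```

```bash
python3 - <<'E'
from h import *
f=snap('wrist','w4'); o=observe(); print(o['eef_pos'],rot().as_matrix().round(3))
snap('scene','sc4');f=snap('side','s4')
a=cv2.imread('pics/sc4.png')[130:300,180:400];b=cv2.imread('pics/s4.png')[150:300,140:300]
cv2.imwrite('pics/c8.png',np.hstack([cv2.resize(a,(0,0),fx=2,fy=2),cv2.resize(b,(340*160//150,340))]))
E
```

```text
[0.52779546 0.16832062 0.04951891] [[ 0.909  0.416 -0.   ]
 [ 0.416 -0.909 -0.   ]
 [-0.     0.    -1.   ]]
```

View pics/c8.png

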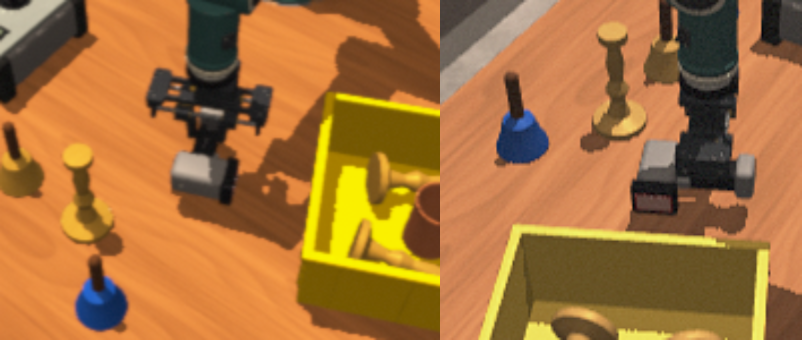

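View pics/w4.png

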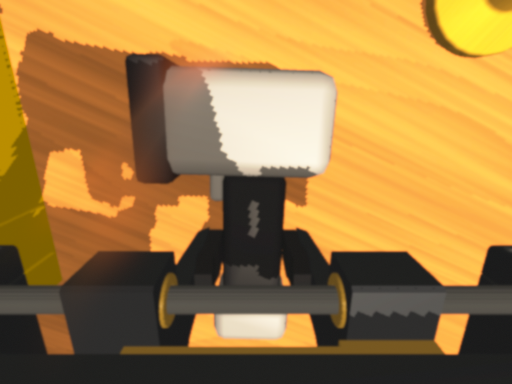

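```bash
python3 - <<'E'
from h import *
f=load('w4'); im=cv2.imread('pics/w4.png')
P=[]
for r in (40,240):
    row=im[r,:150].astype(int); # yellow: low blue vs orange
    h=cv2.cvtColor(im[r:r+1,:150],cv2.COLOR_BGR2HSV)[0,:,0]; print(r,h[0:80:4])
for u,v in [(9,40),(27,120),(50,240)]: print(onz(f,u,v,0).round(4))
# head top nose edges and centre
for q in [(128,60),(138,182),(334,80),(328,172)]: print(onz(f,*q,.093).round(4))
E
```

```text
40 [23 21 20 20 19 19 17 13 14 13 13 13 13 13 13 13 15 15 18 17]
240 [23 23 23 23 23 23 23 23 23 23 23 23 23 21 13 13 13 13 13 13]
[0.565 0.383 0.   ]
[0.5127 0.3598 0.    ]
[0.414 0.32  0.   ]
[0.592  0.2585 0.093 ]
[0.5399 0.2375 0.093 ]
[0.6229 0.1712 0.093 ]
[0.5844 0.1527 0.093 ]
```

Measured on the wrist view, the window is about 125 mm off, the beam falls within 2 mm of the label centre and is about 2° off square. I'll hold it there.

Request:
move_arm(commands="0 0 0 0 0 0 20;0 0 0 0 0 0 20;0 0 0 0 0 0 20;0 0 0 0 0 0 20;0 0 0 0 0 0 20;0 0 0 0 0 0 20;0 0 0 0 0 0 20;0 0 0 0 0 0 20;0 0 0 0 0 0 20;0 0 0 0 0 0 20;0 0 0 0 0 0 20;0 0 0 0 0 0 20")

```text
clock: 8.5
eef_pos: [0.5277, 0.1689, 0.0495]
orientation: [-0.0, 0.977, 0.214, 0.0]
wrist_force: [-0.5, -0.5, -2.0]
opening: 0.401
```

Request:
move_arm(commands="0 0.25 0 0 0 0 20;0 0.4 0 0 0 0 20;-0.1 0.4 0 0 0 0 20;-0.1 0.3 0 0 0 0 20;0 0.1 0.1 0 0 0 20;0 0 0.2 0 0 0 20;0 0 0.07 0 0 0 20;0 0 0.03 0 0 0 20;0 0 0 0 0 0 20;0 0 0 0 0 0 20")

```text
clock: 9.75
eef_pos: [0.5707, 0.0291, 0.0102]
orientation: [0.0, 0.977, 0.214, 0.001]
wrist_force: [-0.3, 0.4, -2.2]
opening: 0.397
```

Request:
move_arm(commands="0 0 0.02 0 0 0 20;0 0 0.015 0 0 0 20;0 0 0 0 0 0 20;0 0 0 0 0 0 20")

```text
clock: 10.25
eef_pos: [0.5703, 0.0288, 0.0065]
orientation: [0.0, 0.977, 0.213, 0.0]
wrist_force: [-1.8, 0.5, 3.5]
opening: 0.399
```

Contact is felt, so I'll release and rise.

Request:
move_arm(commands="0 0 0 0 0 0 45;0 0 0 0 0 0 60;0 0 0 0 0 0 80;0 0 0 0 0 0 80;0 0 0 0 0 0 80;0 0 0 0 0 0 80;0 0 -0.15 0 0 0 80;0 0 -0.5 0 0 0 80;0 0 -0.6 0 0 0 80;0 0 -0.6 0 0 0 80;0 0 -0.5 0 0 0 80;0 0 0 0 0 0 80")

```text
clock: 11.75
eef_pos: [0.5737, 0.0288, 0.2486]
orientation: [0.001, 0.977, 0.214, 0.006]
wrist_force: [-0.1, -0.9, 0.5]
opening: 0.907
```

```bash
python3 - <<'E'
from h import *
f=snap('wrist','w5'); o=observe(); print(o['eef_pos'],o['joint_positions'].round(3))
E
```

```text
[0.57181195 0.02885158 0.24505658] [0.007 0.044 1.785 0.    1.306 1.147]
```

View pics/w5.png

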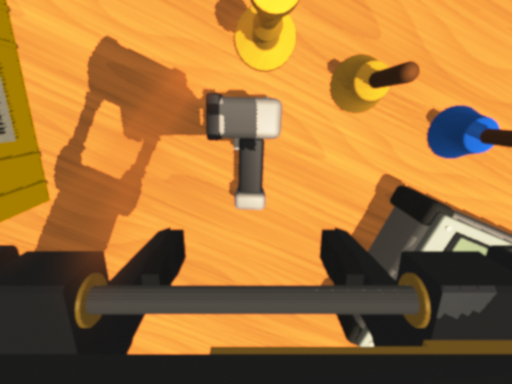

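The scanner lies flat at (243,150), the candlestick and bell are still standing, and the crate's label shows at left (3,115). Next I move over the knob and look.

Request:
move_arm(commands="-0.17 0.16 -0.06 0 0 0 88;-0.34 0.33 -0.1 0 0 0 88;-0.34 0.33 -0.1 0 0 0 88;-0.34 0.33 -0.1 0 0 0 88;-0.34 0.33 -0.06 0 0 0 88;-0.34 0.33 0 0 0 0 88;-0.34 0.33 0 0 0 0 88;-0.17 0.16 0 0 0 0 88;0 0 0 0 0 0 88;0 0 0 0 0 0 88;0 0 0 0 0 0 88")

```text
clock: 13.18
eef_pos: [0.4499, -0.2784, 0.2825]
orientation: [-0.0, 0.977, 0.214, -0.0]
wrist_force: [0.4, 0.4, 0.0]
opening: 1.002
```

```bash
python3 - <<'E'
from h import *
f=snap('wrist','w6'); o=observe(); print(o['eef_pos'],o['joint_positions'].round(3),rot().as_matrix().round(3))
for g in (.133,.1455): print(proj(f,[.5,-.288,g]))
E
```

```text
[ 0.44997365 -0.27847731  0.28273515] [-0.601 -0.053  1.813  0.     1.382  0.538] [[ 0.908  0.418 -0.   ]
 [ 0.418 -0.908  0.   ]
 [-0.    -0.001 -1.   ]]
[277.84017257 137.65079405]
[278.80978488 138.83682975]
```

View pics/w6.png

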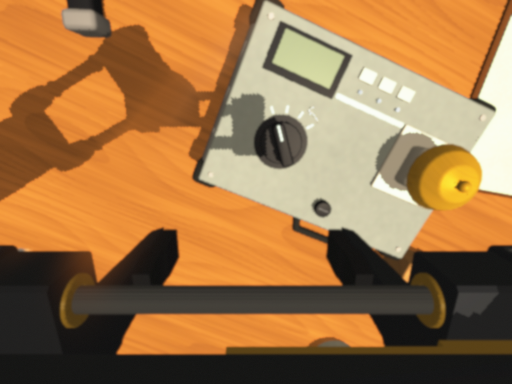

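```bash
python3 - <<'E'
from h import *
im=cv2.imread('pics/w6.png');cv2.imwrite('pics/c9.png',cv2.resize(im[95:180,240:340],None,fx=7,fy=7,interpolation=cv2.INTER_CUBIC))
E
```

```text
(no output)
```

View pics/c9.png

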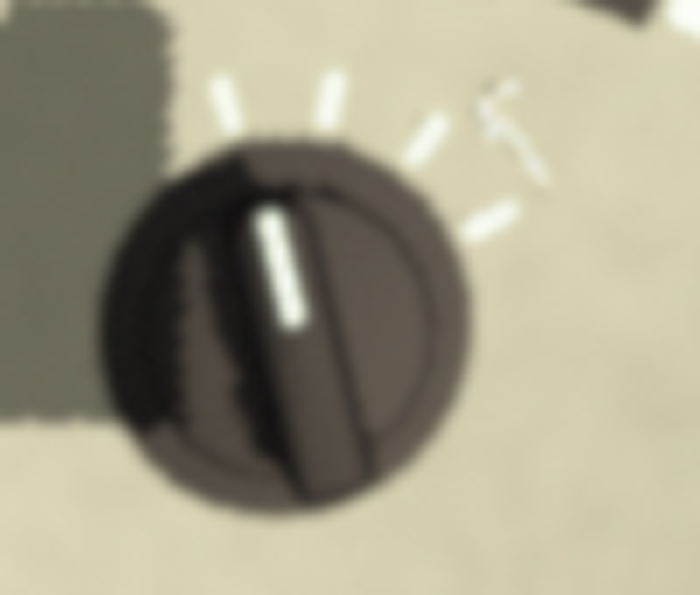

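```bash
python3 - <<'E'
from h import *
f=load('w6')
W=lambda x,y:(240+(x+.5)/7-.5,95+(y+.5)/7-.5)
a=onz(f,*W(265,212),.1455);b=onz(f,*W(295,325),.1455);print(a,b,np.degrees(np.arctan2(*(a-b)[1::-1])))
a=onz(f,*W(305,200),.1455);b=onz(f,*W(372,465),.1455);print('edge',np.degrees(np.arctan2(*(a-b)[1::-1])))
print('bar c',onz(f,*W(307,350),.1455),'disc',onz(f,*W(287,328),.1195),onz(f,*W(287,328),.115))
print(np.degrees(np.arctan2(.418,.908)))
# tick ends
T=[((238,132),(215,78)),((326,130),(337,72)),((408,163),(445,115)),((466,238),(518,205))]
for p,q in T:
    a=onz(f,*W(*p),.11);b=onz(f,*W(*q),.11);print(np.degrees(np.arctan2(*(b-a)[1::-1])))
E
```

```text
[ 0.51314454 -0.27976721  0.1455    ] [ 0.49920671 -0.29206605  0.1455    ] 41.425407291697525
edge 41.09048472038735
bar c [ 0.49642246 -0.29563637  0.1455    ] disc [ 0.4965143  -0.29478299  0.1195    ] [ 0.49621666 -0.29541972  0.115     ]
24.719093848783455
49.710140511265195
15.596710261131296
-12.095351570165018
-32.52224381864556
```

Request:
move_arm(commands="0.1 0.1 0.2 0 0 0 88;0.16 0.14 0.3 0 0 0 88;0.1 0.1 0.3 0 0 0 88;0 0 0.03 0 0 -0.185 88;0 0 0 0 0 -0.185 88;0 0 0 0 0 0 88;0 0 0 0 0 0 88")

```text
clock: 14.1
eef_pos: [0.4968, -0.2951, 0.1992]
orientation: [-0.0, 0.936, 0.352, -0.0]
wrist_force: [-0.1, 0.5, 0.4]
opening: 1.0
```

```bash
python3 - <<'E'
from h import *
f=snap('wrist','w7'); o=observe(); print(o['eef_pos'],o['joint_positions'].round(3),rot().as_matrix().round(3))
im=cv2.imread('pics/w7.png');cv2.imwrite('pics/c10.png',cv2.resize(im[110:260,160:360],None,fx=4,fy=4,interpolation=cv2.INTER_CUBIC))
E
```

```text
[ 0.49678986 -0.29519647  0.19953371] [-0.579  0.086  1.824  0.     1.232  0.272] [[ 0.752  0.659 -0.   ]
 [ 0.659 -0.752  0.   ]
 [-0.    -0.    -1.   ]]
```

View pics/c10.png

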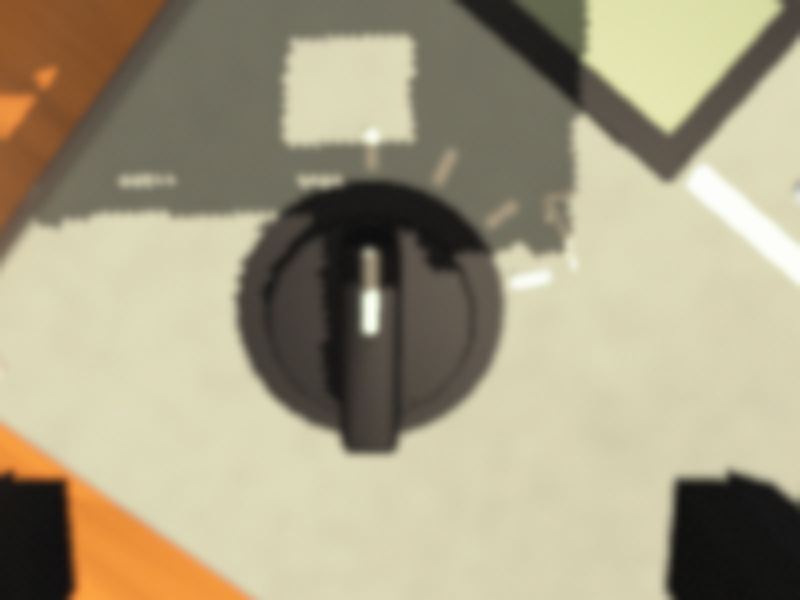

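The bar lines up with the tool and is centred between the fingers (crop x 370 against 369), with its white line at the top end.

```bash
python3 - <<'E'
from h import *
f=load('w7');W=lambda x,y:(160+(x+.5)/4-.5,110+(y+.5)/4-.5)
t=np.array(observe()['eef_pos']);M=rot().as_matrix()
for n,q,z in [('disc',(370,308),.1195),('disc2',(370,308),.115),('barN',(370,238),.1455),('barS',(370,440),.1455),('grip',(370,340),.1455)]:
    p=onz(f,*W(*q),z);print(n,p.round(4),(M.T@(p-t)).round(4))
E
```

```text
disc [ 0.4978 -0.2934  0.1195] [ 0.002  -0.0006  0.08  ]
disc2 [ 0.4969 -0.2942  0.115 ] [ 0.0007 -0.0007  0.0845]
barN [ 0.5153 -0.2782  0.1455] [ 0.0252 -0.0006  0.054 ]
barS [ 0.48   -0.309   0.1455] [-0.0218 -0.0006  0.054 ]
grip [ 0.498  -0.2933  0.1455] [ 0.0021 -0.0006  0.054 ]
```

Request:
move_arm(commands="0.015 -0.005 0.3 0 0 0 60;0 0 0.3 0 0 0 60;0 0 0.13 0 0 0 60;0 0 0.04 0 0 0 60;0 0 0 0 0 0 60;0 0 0 0 0 0 60")

```text
clock: 14.9
eef_pos: [0.4983, -0.2946, 0.1244]
orientation: [0.001, 0.936, 0.353, 0.001]
wrist_force: [0.1, -0.6, -0.6]
opening: 0.68
```

Request:
move_arm(commands="0 0 0 0 0 0 5;0 0 0 0 0 0 5;0 0 0 0 0 0 5;0 0 0 0 0 0 5;0 0 0 0 0 0 5;0 0 0 0 0 0 5;0 0 0 0 0 0 5;0 0 0 0 0 0 5;0 0 0 0 0 0 5")

```text
clock: 16.02
eef_pos: [0.4974, -0.294, 0.123]
orientation: [0.0, 0.936, 0.353, 0.0]
wrist_force: [0.0, -0.7, -0.3]
opening: 0.052
```

The opening of 4.6 mm says the fingers aren't on the 14 mm bar, so I'll look.

```bash
python3 - <<'E'
from h import *
o=observe(); print(o['eef_pos'],o['opening'],o['wrist_force'],o['wrist_torque'])
for n in('wrist','side','scene'): snap(n,n+'8')
a=cv2.imread('pics/wrist8.png')[130:290,160:340];b=cv2.imread('pics/side8.png')[80:190,280:390];c=cv2.imread('pics/scene8.png')[80:180,130:240]
r=lambda i:cv2.resize(i,(int(i.shape[1]*400/i.shape[0]),400),interpolation=cv2.INTER_CUBIC)
cv2.imwrite('pics/c11.png',r(a));cv2.imwrite('pics/c12.png',np.hstack([r(b),r(c)])[:, :800])
E
```

```text
[ 0.49740236 -0.29401869  0.12301686] 0.052026724360628725 [ 0.02580572 -0.71711405 -0.32828286] [-0.04409191 -0.00665573  0.02307902]
```

View pics/c11.png

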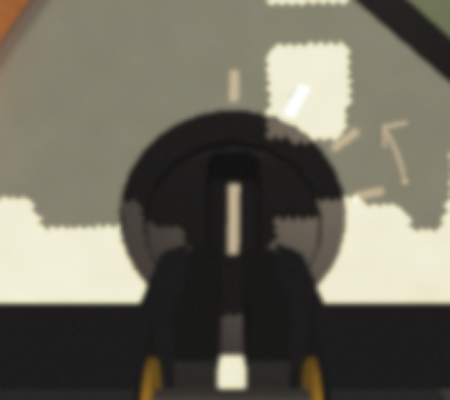

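View pics/c12.png

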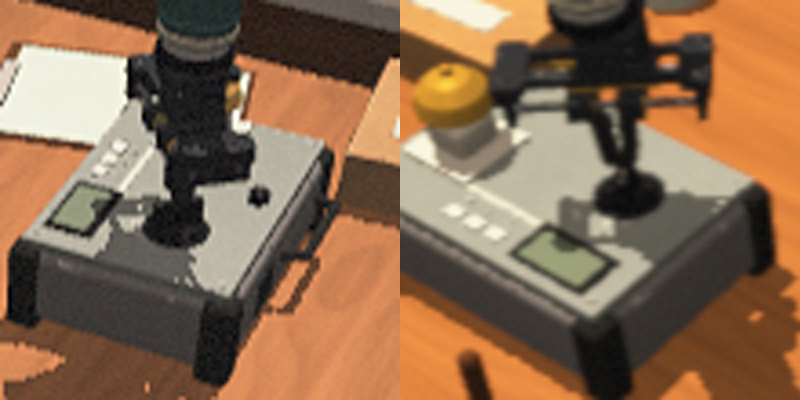

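```bash
python3 - <<'E'
import cv2,numpy as np
a=cv2.imread('pics/wrist8.png')[175:290,205:305]
a=np.clip((a/255.)**.45*255,0,255).astype(np.uint8)
cv2.imwrite('pics/c13.png',cv2.resize(a,None,fx=5,fy=5,interpolation=cv2.INTER_CUBIC))
from h import *
f=load('wrist8');o=observe();M=rot().as_matrix();t=np.array(o['eef_pos'])
for p in [(0,0,0),(0,.007,0),(0,-.007,0),(0.009,.007,0),(.009,-.007,0),(0,.007,-.023),(0.009,.0025,0)]: print(p,((proj(f,t+M@np.array(p))-[205,175])*5).round())
E
```

```text
(0, 0, 0) [239. 229.]
(0, 0.007, 0) [289. 229.]
(0, -0.007, 0) [189. 229.]
(0.009, 0.007, 0) [290. 169.]
(0.009, -0.007, 0) [189. 169.]
(0, 0.007, -0.023) [296. 303.]
(0.009, 0.0025, 0) [257. 169.]
```

View pics/c13.png

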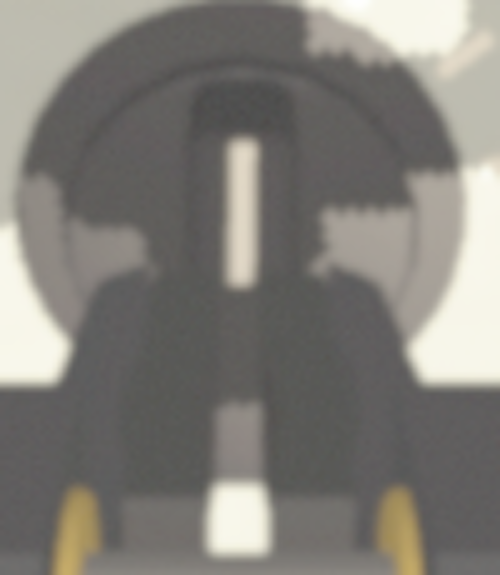

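The pads overlap the bar in view and close to 4.6 mm with no force, so the tips look to be above the bar top rather than beside it. I'll check the tip height in the side and scene views.

```bash
python3 - <<'E'
from h import *
t=np.array(observe()['eef_pos']);out=[]
for n,(x,y) in {'side8':(305,110),'scene8':(160,85)}.items():
    f=load(n);im=cv2.imread(f'pics/{n}.png')[y:y+50,x:x+50]
    im=np.clip((im/255.)**.45*255,0,255).astype(np.uint8)
    im=cv2.resize(im,None,fx=8,fy=8,interpolation=cv2.INTER_CUBIC)
    for z,c in [(t[2],(0,0,255)),(.1455,(0,255,0)),(.1195,(255,0,0)),(.153,(0,255,255))]:
        p=((proj(f,[t[0],t[1],z])-[x,y]+.5)*8).astype(int); cv2.circle(im,tuple(int(v) for v in p),3,c,-1);print(n,z,p)
    out.append(im)
cv2.imwrite('pics/c14.png',np.hstack(out))
E
```

```text
side8 0.12301263483551195 [192 239]
side8 0.1455 [197 198]
side8 0.1195 [191 245]
side8 0.153 [198 185]
scene8 0.12301263483551195 [216 335]
scene8 0.1455 [208 297]
scene8 0.1195 [217 341]
scene8 0.153 [206 284]
```

View pics/c14.png

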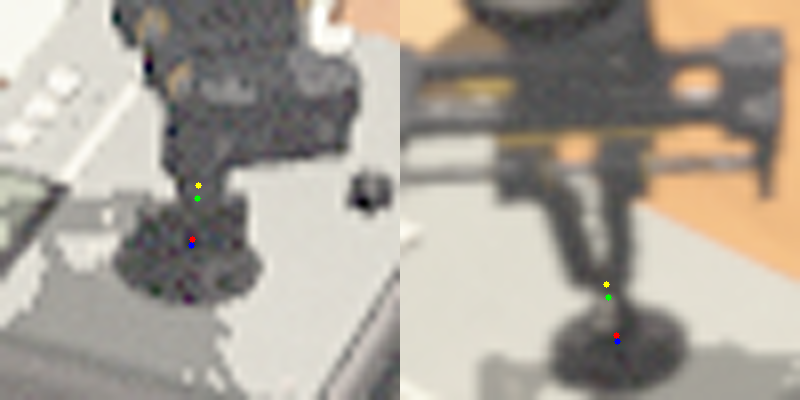

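The dots show the real fingertips near z 0.15, just above the bar top and about 28 mm short of the reported TCP. I'll open and go lower in small steps, watching the force.

Request:
move_arm(commands="0 0 0 0 0 0 36;0 0 0 0 0 0 36;0 0 0 0 0 0 36;0 0 0.05 0 0 0 36;0 0 0.05 0 0 0 36;0 0 0.05 0 0 0 36;0 0 0 0 0 0 36")

```text
clock: 17.05
eef_pos: [0.4969, -0.2937, 0.1071]
orientation: [-0.001, 0.936, 0.353, -0.0]
wrist_force: [-0.0, 0.7, 0.3]
opening: 0.408
```

Request:
move_arm(commands="0 0 0.04 0 0 0 36;0 0 0.03 0 0 0 36;0 0 0 0 0 0 36")

```text
clock: 17.42
eef_pos: [0.4971, -0.2939, 0.1007]
orientation: [-0.0, 0.936, 0.353, -0.0]
wrist_force: [0.1, -0.5, 0.3]
opening: 0.405
```

```bash
python3 - <<'E'
from h import *
t=np.array(observe()['eef_pos']);out=[];print(t,observe()['wrist_force'])
for n,(x,y) in {'side':(305,110),'scene':(160,85)}.items():
    f=snap(n,n+'9');im=cv2.imread(f'pics/{n}9.png')[y:y+50,x:x+50]
    im=np.clip((im/255.)**.45*255,0,255).astype(np.uint8)
    out.append(cv2.resize(im,None,fx=8,fy=8,interpolation=cv2.INTER_CUBIC))
cv2.imwrite('pics/c15.png',np.hstack(out))
E
```

```text
[ 0.49714597 -0.29391701  0.10065931] [ 0.08409439 -0.53942378  0.25077733]
```

View pics/c15.png

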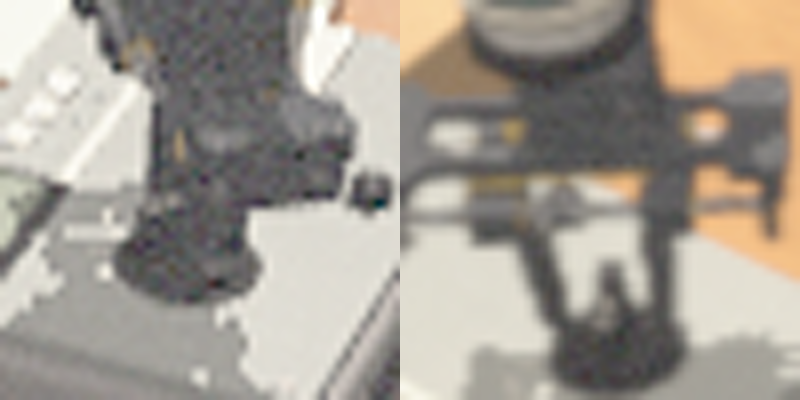

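The fingers now straddle the bar, with their tips just over the disc (right panel, 550–665 at row 325). I'll close.

Request:
move_arm(commands="0 0 0 0 0 0 2;0 0 0 0 0 0 2;0 0 0 0 0 0 2;0 0 0 0 0 0 2;0 0 0 0 0 0 2;0 0 0 0 0 0 2")

```text
clock: 18.27
eef_pos: [0.4976, -0.2942, 0.1012]
orientation: [0.0, 0.936, 0.353, 0.0]
wrist_force: [1.2, -0.7, -0.0]
opening: 0.154
```

The bar is gripped at 13.6 mm. Turning clockwise.

Request:
move_arm(commands="0 0 0 0 0 0.12 2;0 0 0 0 0 0.15 2;0 0 0 0 0 0.15 2;0 0 0 0 0 0.15 2;0 0 0 0 0 0.15 2;0 0 0 0 0 0.15 2;0 0 0 0 0 0 2")

```text
clock: 19.15
eef_pos: [0.4982, -0.2957, 0.1012]
orientation: [0.002, 1.0, 0.019, 0.001]
wrist_force: [1.9, -5.4, -3.7]
opening: 0.158
```

```bash
python3 - <<'E'
from h import *
f=snap('wrist','w10');o=observe();m=rot().as_matrix();print(o['eef_pos'],o['wrist_force'],o['wrist_torque'],o['opening'],np.degrees(np.arctan2(m[1,0],m[0,0])),o['joint_positions'])
im=cv2.imread('pics/w10.png');cv2.imwrite('pics/c16.png',cv2.resize(im[120:290,160:350],None,fx=3,fy=3,interpolation=cv2.INTER_CUBIC))
E
```

```text
[ 0.49817897 -0.2957276   0.10120925] [ 2.47360498 -5.86052831 -2.43034363] [-0.80529064 -0.34153753 -0.00963606] 0.15640406297579085 2.1681244042746433 [-5.77675703e-01  1.70784519e-01  1.92026054e+00 -1.84882176e-03
  1.04726905e+00  9.56204192e-01]
```

View pics/c16.png

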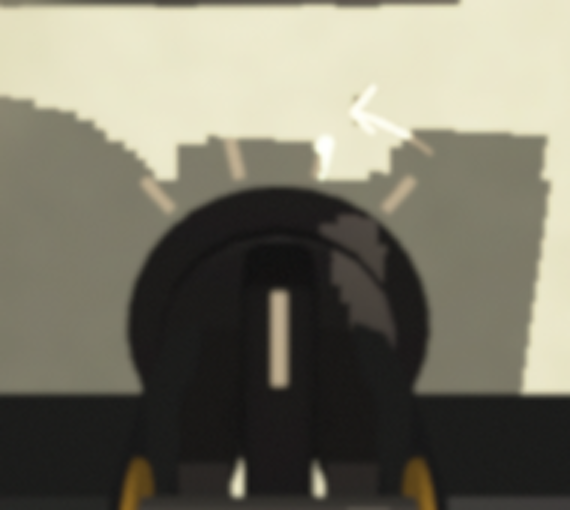

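The knob follows the grip. Its white line sits midway between the first and second click ticks. Continuing to the stop.

Request:
move_arm(commands="0 0 0 0 0 0.14 2;0 0 0 0 0 0.14 2;0 0 0 0 0 0.14 2;0 0 0 0 0 0.14 2;0 0 0 0 0 0.14 2;0 0 0 0 0 0.12 2;0 0 0 0 0 0.04 2;0 0 0 0 0 0 2")

```text
clock: 20.2
eef_pos: [0.4977, -0.2972, 0.1012]
orientation: [0.002, 0.95, -0.313, 0.001]
wrist_force: [0.7, -9.8, -3.2]
opening: 0.154
```

```bash
python3 - <<'E'
from h import *
f=snap('wrist','w11');o=observe();m=rot().as_matrix();print(o['eef_pos'],o['wrist_force'],o['wrist_torque'],o['opening'],np.degrees(np.arctan2(m[1,0],m[0,0])),o['joint_positions'])
im=cv2.imread('pics/w11.png');cv2.imwrite('pics/c17.png',cv2.resize(im[120:290,160:350],None,fx=3,fy=3,interpolation=cv2.INTER_CUBIC))
E
```

```text
[ 0.49768339 -0.2971662   0.10121195] [ 0.1202676  -9.29465615 -3.8240479 ] [-1.43347283 -0.1825496   0.07984342] 0.15565069901997153 -36.4878898715765 [-0.57868388  0.17092914  1.92009183 -0.00461541  1.04657924  1.6312564 ]
```

View pics/c17.png

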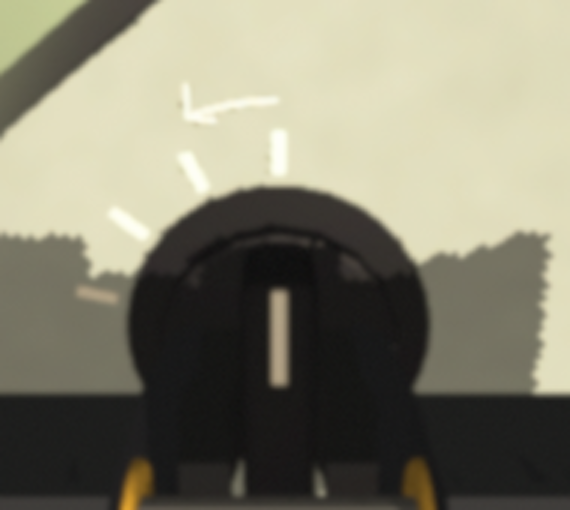

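The white line now aligns with the fourth mark (third position), crop x 279 for both. I'll add a small push against the stop and check.

Request:
move_arm(commands="0 0 0 0 0 0.04 2;0 0 0 0 0 0.02 2;0 0 0 0 0 0 2;0 0 0 0 0 0 2;0 0 0 0 0 0 2")

```text
clock: 20.88
eef_pos: [0.4977, -0.2972, 0.1012]
orientation: [0.003, 0.942, -0.335, 0.001]
wrist_force: [0.9, -9.5, -3.6]
opening: 0.158
```

```bash
python3 - <<'E'
from h import *
f=snap('wrist','w12');snap('scene','sc12');o=observe();m=rot().as_matrix();print(o['eef_pos'],o['wrist_force'],o['wrist_torque'],o['opening'],np.degrees(np.arctan2(m[1,0],m[0,0])),o['tau'][5])
a=cv2.imread('pics/w12.png')[120:290,160:350];cv2.imwrite('pics/c18.png',np.hstack([cv2.resize(a,(380,340)),cv2.resize(cv2.imread('pics/sc12.png')[60:260,110:357],(420,340))]))
E
```

```text
[ 0.49769906 -0.29716595  0.10122376] [ 0.23265264 -9.81981942 -3.82602516] [-1.42880043 -0.13066486  0.64016022] 0.15580814430449877 -39.09209587428886 0.6466972455382347
```

View pics/c18.png

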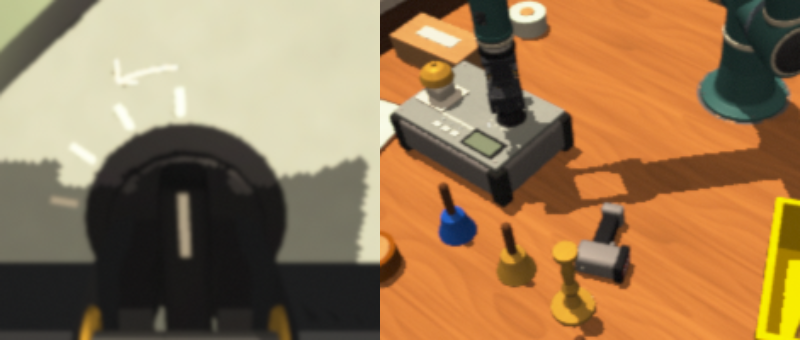

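The torque rose from 0.08 to 0.64 N m while the knob stayed put, so it is on the end stop. I'll ease off a little and hand in.

Request:
move_arm(commands="0 0 0 0 0 -0.035 2;0 0 0 0 0 0 2;0 0 0 0 0 0 2")

```text
clock: 21.35
eef_pos: [0.4976, -0.2972, 0.1012]
orientation: [0.003, 0.947, -0.322, 0.001]
wrist_force: [0.4, -8.7, -3.4]
opening: 0.157
```

```bash
python3 - <<'E'
from h import *
f=snap('wrist','w13');o=observe();m=rot().as_matrix();print(o['clock'],o['wrist_force'],o['wrist_torque'],o['opening'],np.degrees(np.arctan2(m[1,0],m[0,0])))
hand_in()
E
```

```text
21.4 [ 0.48347753 -9.59200364 -3.5886279 ] [-1.42124178 -0.19747924  0.40676576] 0.1574527229190806 -37.56244119898448
the job is handed in; nothing more can be done
```

All the steps are done and the job was handed in at 21.4 s; no verdict came back.

- **Scan:** I held the scanner's window about 125 mm off the label for a little over 2 s. By camera measurement it was square to within about 2° and within a few mm of the label's centre. I had no read signal to confirm the scan.
- **Scanner put back:** I laid it flat on its side on the bench. The wrist force showed it touching the bench before I released it, and it lay flat in the pictures afterwards.
- **Knob:** I turned it clockwise about 79° of tool rotation to the third position, and its white line came level with the last mark. Pushing further raised the torque from 0.08 to 0.64 N m without the knob moving, so it was on its end stop. I eased the push to about 0.4 N m and handed in still gripping the bar, with the opening at 13.9 mm.
- **Candlestick and bells:** the last scene picture shows the candlestick, the brass bell and the nearer blue bell standing where they were. The other blue bell was outside that crop, and the arm went nowhere near it.

**What disagreed:**
- **First knob grasp:** it closed to 4.6 mm with nothing between the fingers. The fingertips were about 28 mm higher than the reported TCP, so I went lower and gripped again.
- **Side load:** about 9 N of sideways force stayed on the wrist at the end, because the grip is a few mm off the knob's axis.

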